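# Spin the rinsed blade dry: power on, then hold the boost position

## Task

The food processor has just been rinsed and its blade is to be spun dry with a burst at full power. With the speed dial still at its off stop, flip the power toggle on the control deck over to on; then turn the speed dial clockwise past its two clicks into the third, spring-return boost position and keep holding it there in the gripper against the spring. Finish while still holding the dial at boost (do not let go), and do not shift the mug, jar, glass or tin that stand about.

Things in the scene. Friction and masses are not known exactly. Their poses are not given: they have to be found in the camera images.
- processor: compact grey food processor, 355 x 210 mm on plan, fixed where it stands. Origin: on the worktop (z = 0) below the middle of its control deck; x points from its front edge to its rear, y to its left, z up; it may stand turned. On its deck: speed dial on the right (axis at x = 0, y = -45 mm), power toggle on the left (pivot at x = -4, y = +56 mm, 88 mm above the worktop)
- deck_middle (a point): middle of the level steel control deck, 84 mm above the worktop; axes as the machine's. The deck reaches 61 mm forward, 67 mm back and 91 mm to each side of this point; at 90 mm behind it the drive block, 108 mm high, begins
- bowl_middle (a point): middle of the foot of the lidded glass bowl, 190 mm behind the middle of the deck, 120 mm above the worktop. Bowl, collar and lid have a radius of up to 77 mm, with a handle on the right; lid and feed chute reach up to 290 mm above the worktop
- power_toggle (a joint): angle (rad) of the power toggle: 0 = off, the paddle leaning 0.35 rad toward the machine's front edge; 0.70 = on, leaning 0.35 rad to the rear. Sprung over-centre: pushed to the rear past upright (0.35) it snaps on by itself and stays; about 2 to 4 N at the tip turns it
- toggle_tip (a point): middle of the tip of the power toggle, a black paddle 20 mm wide (machine's y) and 9 mm thick whose tip stands 40 mm from its pivot, so about 42 mm above the deck when upright. Its z axis points along the paddle from pivot to tip
- dial (a joint): angle (rad) of the speed dial, growing clockwise seen from above: 0 = off stop, 0.44 = first click, 0.87 = second click (it stays in these when let go), 1.31 = third, the boost position; hard stop at 1.42. Beyond 0.87 a sprung ramp drives it back to the second click unless it is held; turning it takes at most about 0.12 N m
- dial_knob: speed dial with a black grip bar across it: bar 52 mm long, 12 mm thick, 25 mm high; its top 119 mm, its foot (on a round skirt, radius 27 mm) 94 mm above the worktop. Origin on the dial's axis, 87 mm above the worktop; x points along the bar to the end with the small metal line, z up. At off that end points 0.655 rad to the left of the machine's x axis, at boost 0.655 rad to the right
- dial_grip (a point): point on the dial's axis inside the grip bar, 108 mm above the worktop, 11 mm below the bar's top: the height to grip; axes as the bar's (pinch the bar's two long faces, across its y axis)
- mug: white mug, 83 mm wide with its handle 117 mm, 94 mm high, standing; origin at the middle of its underside; not to be shifted
- honey: jar with a red lid, 65 mm wide, 100 mm high; origin at the middle of its underside; not to be shifted
- glass: clear drinking glass, 81 mm wide, 92 mm high; origin at the middle of its underside; not to be shifted
- tin: round food tin, 75 mm wide, 58 mm high; origin at the middle of its underside; not to be shifted

How it is judged:
By the outcome, as a careful person would: the job done as asked, in the order asked, and still so for the second after the job is handed in, while the arm keeps its last pose, push and grip.
It also fails if it takes over 45 s, if anything falls off the work surface, if the arm or the gripper's body presses on something with over 40 N, if the wrist force passes 120 N, or if a joint passes its speed limit or range.

## Robot

A 6-joint arm with a two-finger parallel gripper is mounted at the origin on a cart in front of the work surface, level with it; the furniture and walls round the work are solid. World frame = base frame: x ahead of the robot, y to its left, z up, the work surface at z = 0. Lengths are in m, angles in degrees, forces in N, time in s.
With the tool pointing down it reaches from about 0.3 to 0.75 m from the base axis. Payload 8.5 kg.
Tool frame: the origin (TCP) lies between the finger pads; the fingertips stand 17 mm ahead of it and the grasp point (between the pads) lies 2 mm behind it (env.tip_reach is the distance from the TCP to the fingertips, in m); z points along the fingers, y is the line along which they close (so a half turn about z gives the same grasp; the last joint's range is limited). The gripper opens to 85 mm and grips with 20 to 120 N. Pads are 22 mm wide; open, the fingers measure 114 mm over their backs; the gripper's body (76 mm by 85 mm) begins 54 mm behind the grasp point. The pads swing forward as they close: fully open they stand 13 mm farther back than shut.
Start: joints at [-84.93, 21.807, 74.336, -0, 83.858, -12.336], TCP at [0.165, -0.525, 0.248] pointing down, gripper open.
Joint ranges: [-178.18, 178.18], [-50.72, 133.34], [12.68, 142.11], [-81.47, 261.47], [9.98, 163.14], [-165.26, 165.26]. Speed limits (degrees/s): [136.94, 136.94, 180, 180, 180, 180].

## Interface

Orientations are given as a 3x3 rotation matrix whose columns are the frame's x, y, z axes.
In Python, from rig import env, viewer gives the robot as it stands.
- The arm moves only by the tool move_arm, never from a script. Its argument "motion" is a list of rows, each a list of 2 entries, a list of its own where there are three numbers: the shift along the tool's x, y, z normalised to -1 to 1, where 1 is 50 mm, then the turn, a rotation vector about the tool's x, y, z normalised to -1 to 1, where 1 is 8 degrees. A call has 1 to 20 rows; each row shifts and turns the commanded pose from where the row before left it, along the tool's axes as they then stand; what a row does not reach is not made up. A row lasts 1/10 s, in which the tool goes at most 50 mm and 8.59 degrees, less where a joint would pass 70% of its speed; a pose out of reach is approached as far as the arm can. A call with a number of a shift or a turn outside -1 to 1 is refused whole. A call with a gripper value outside its range is refused whole. "claw" is the closure, from 0 (fully open) to 1 (shut), set as the call begins (left out, the last holds). The fingers move at their own pace and stop on an object; "force" is the grip in N (left out, the last holds). Time passes only in rows, so rows that do not move let the fingers close. It gives the time, the measured TCP pose, the force, the opening and the grip force at its end, in the units of the state.
- env.observe(): the state, without advancing time (a new reading comes with each control period).
- viewer.get_image(name): name is "side" or "top" or "wrist"; returns a dict with "frame" (384x512x3 uint8, red, green, blue), "depth" (384x512 float32, m along the optical axis (not along the pixel's ray), 0 where there is no reading), "fx", "fy", "cx", "cy" (pixels), "eye" and "attitude" of the camera in the world; the wrist camera has in their place "T_tool_cam" (4x4, takes a point from camera to tool coordinates, whose origin is the TCP and whose axes are the flange's). Camera axes: x right, y up, looking along -z (the intrinsics and any distortion apply to the point x, -y, -z); pixel columns grow to the right and rows downward; lengths in m; the calibration is good to about 2 mm. A picture is of the moment at which its call begins: read the wrist's pose just before it.
- env.close_job(): hands the job in; it is judged then, once.
The state is a dict: "time_s": time; "q": joint angles; "qvel": joint speeds; "joint_efforts": joint torques, N m; "position": TCP position; "tool_rot": TCP orientation; "ft_force": force on the tool from outside, world axes, zero at the start; "wrist_torque": the same for the moment, N m; "grip_width": finger opening in m; "gripper_force": force on a finger pad.
Only numpy, scipy, OpenCV 4.12 (cv2) and the standard library are available. Lean on these libraries where they do the work, as an engineer would, in place of code of your own. Each camera call takes 0.05 s, during which the arm holds its last target. There are 200 camera calls.

## Working session

There is one attempt and no reset: what is moved stays moved. The work goes in short steps, Python scripts to look and compute and a tool call to move; the robot and the scene stay as the last step left them, time stands still between calls to the robot, and variables do not carry over. Pictures are saved under pics/ and viewed, at most 10 in all, crops included, and the job is handed in when it is done.

Besides the shell and the picture viewer there is one more tool, called after "Call:" as name([rows], argument=value, ...), one row to a line, values as JSON. move_arm: Moves the arm, as the interface text tells. Scaled input: -1 to 1 covers 50 mm each way for a shift and 8 degrees each way for a turn. Its arguments: {"type":"object","properties":{"motion":{"type":"array","items":{"type":"array"}},"claw":{"type":"number"},"force":{"type":"number"}},"required":["motion"]}

```bash
mkdir -p pics; cat > h.py <<'E'
import numpy as np, cv2
from rig import env, viewer
def grab(n):
    s=env.observe(); im=viewer.get_image(n); im['s']=s
    if 'T_tool_cam' in im:
        T=np.eye(4);T[:3,:3]=s['tool_rot'];T[:3,3]=s['position'];M=T@np.array(im['T_tool_cam']);im['R'],im['e']=M[:3,:3],M[:3,3]
    else: im['R'],im['e']=np.array(im['attitude']),np.array(im['eye'])
    return im
def ray(im,u,v):
    return im['R']@np.array([(u-im['cx'])/im['fx'],-(v-im['cy'])/im['fy'],-1])
def onz(im,u,v,z):
    d=ray(im,u,v); return im['e']+d*(z-im['e'][2])/d[2]
def dep(im,u,v): return im['e']+ray(im,u,v)*im['depth'][int(v),int(u)]
def cloud(im):
    h,w=im['depth'].shape;u,v=np.meshgrid(np.arange(w),np.arange(h));D=im['depth']
    P=np.stack([(u-im['cx'])/im['fx']*D,-(v-im['cy'])/im['fy']*D,-D],-1)
    return P@im['R'].T+im['e']
def save(im,f): cv2.imwrite('pics/'+f,im['frame'][:,:,::-1])
E
python3 - <<'E'
from h import *
a=grab('top');b=grab('side');c=grab('wrist')
print({k:np.shape(v) if np.size(v)>20 else v for k,v in a.items() if k!='s'});print(b['e'],b['R'],{k:b[k] for k in b if k not in('frame','depth','s')}.keys());print(a['s'])
cv2.imwrite('pics/ts.png',cv2.resize(np.vstack([a['frame'],b['frame']])[:,:,::-1],(400,600))); save(a,'t.png');save(b,'s.png');save(c,'w.png')
E
```

```text
{'frame': (384, 512, 3), 'depth': (384, 512), 'fx': 486.4419375265543, 'fy': 486.4419375265543, 'cx': 260.4885188080004, 'cy': 193.78621443682167, 'eye': array([0.47945516, 0.13928619, 1.47686937]), 'attitude': array([[-1.63436587e-02,  9.99141059e-01, -3.80792428e-02],
       [-9.99866410e-01, -1.63400359e-02,  4.06376914e-04],
       [-2.16188336e-04,  3.80807975e-02,  9.99274640e-01]]), 'R': array([[-1.63436587e-02,  9.99141059e-01, -3.80792428e-02],
       [-9.99866410e-01, -1.63400359e-02,  4.06376914e-04],
       [-2.16188336e-04,  3.80807975e-02,  9.99274640e-01]]), 'e': array([0.47945516, 0.13928619, 1.47686937])}
[ 0.40259269 -0.74917921  0.64334955] [[ 0.99078192  0.06009493 -0.12140749]
 [-0.13490925  0.51892509 -0.84410677]
 [ 0.01227485  0.85270473  0.52224896]] dict_keys(['fx', 'fy', 'cx', 'cy', 'eye', 'attitude', 'R', 'e'])
{'time_s': 0.0, 'q': array([-8.49301173e+01,  2.18414710e+01,  7.43852777e+01, -5.31039129e-04,
        8.38556998e+01, -1.23353586e+01]), 'qvel': array([-0.00926928,  0.07617335,  0.13168928, -0.05855673, -0.16788326,
        0.04490594]), 'joint_efforts': array([-2.67653355e-03, -4.48464882e+01, -2.31281340e+01, -3.63624422e-04,
        4.70924046e-03,  1.54285704e-07]), 'position': array([ 0.16449628, -0.52455075,  0.24770416]), 'tool_rot': array([[ 9.54212690e-01,  2.99128940e-01, -1.36344300e-04],
       [ 2.99128823e-01, -9.54211662e-01,  1.43255295e-03],
       [ 2.98416725e-04, -1.40774471e-03, -9.99998965e-01]]), 'ft_force': array([ 0.35664816,  0.57211677, -0.39947294]), 'wrist_torque': array([-0.01573564, -0.00102968, -0.00365584]), 'gripper_force': 0.0, 'grip_width': 0.08521915711863831}
```

View pics/t.png

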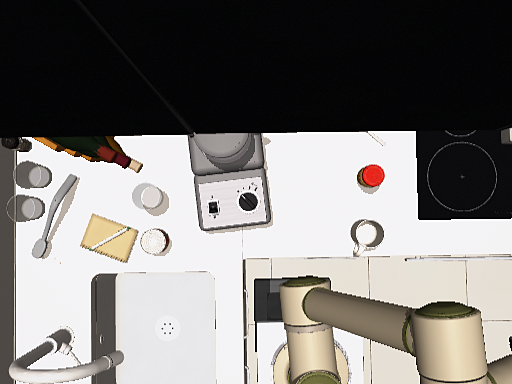

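View pics/s.png

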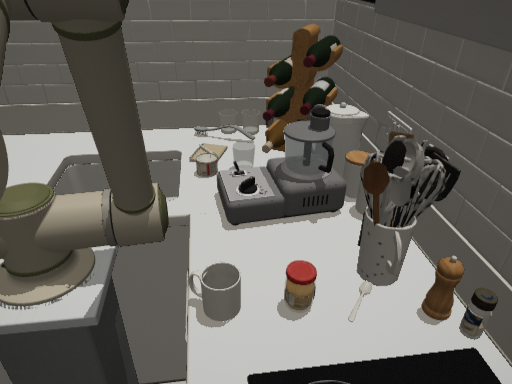

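The top view shows the deck at about (233,200), the dial at (248,201), the toggle at (213,208), and the dark wall cabinet above row 135. The mug (367,235), honey jar (371,175), glass (149,197) and tin (154,241) are clear of the deck. The side view shows the same toggle and dial at about (240,170) and (248,186).

```bash
python3 - <<'E'
from h import *
a=grab('top');P=cloud(a)
f=a['frame'].max(2)
print('cab',P[100,230],P[60,100],P[125,230])
# deck plane points
m=(abs(P[...,2]-.084)<.006); m[:, :185]=0;m[:,285:]=0;m[:140]=0;m[240:]=0
c=max(cv2.findContours(m.astype(np.uint8),0,2)[0],key=cv2.contourArea)
q=P[m]; print('deck z',np.median(q[:,2]),m.sum()); 
r=cv2.minAreaRect(q[:,:2].astype(np.float32)*1000);print(r)
for (x0,x1,y0,y1,z) in [(203,224,195,220,.12),(234,264,185,218,.119)]:
    k=(f[y0:y1,x0:x1]<60).astype(np.uint8)
    n,l,s,cc=cv2.connectedComponentsWithStats(k)
    for i in range(1,n):
        if s[i,4]>20:
            u,v=cc[i]+[x0,y0]; print(s[i],u,v,onz(a,u,v,z),np.max(P[y0:y1,x0:x1][l==i][:,2]))
for n,(u,v) in dict(mug=(367,235),honey=(371,175),glass=(149,197),tin=(154,241)).items(): print(n,dep(a,u,v))
t=cv2.resize(a['frame'][150:240,180:290],None,fx=5,fy=5,interpolation=2);cv2.imwrite('pics/tz.png',t[:,:,::-1])
E
```

```text
cab [0.62443402 0.17626717 0.85631068] [0.62371439 0.28658842 1.02871056] [0.62423381 0.18740255 0.67919284]
deck z 0.08351391049864709 3160
((566.4351196289062, 228.54257202148438), (253.9517059326172, 210.84588623046875), 4.729226112365723)
[ 6  7  9 11 79] 212.67088607594937 207.39240506329114 [0.49537841 0.27267598 0.12      ] 1.4768693728941062
[  5   8  19  18 248] 247.7540322580645 201.56854838709677 [0.51004131 0.17463636 0.119     ] 1.4768693728941062
mug [ 0.40618555 -0.17913515  0.01218317]
honey [ 0.57971167 -0.17430832  0.1055527 ]
glass [0.5311622  0.47524481 0.00968986]
tin [0.40109808 0.45099701 0.05626963]
```

View pics/tz.png

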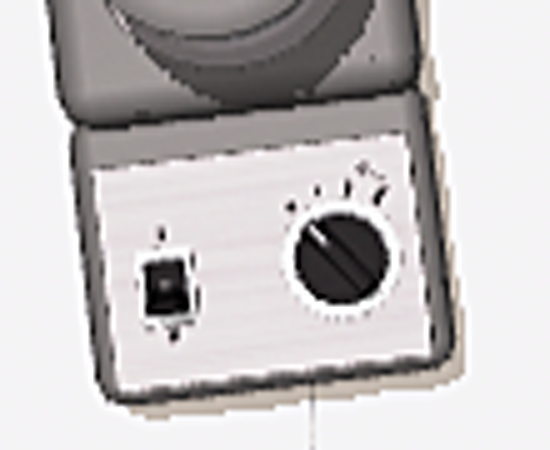

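The crop shows the toggle leaning toward the front at crop (165,288), the dial at (342,258) with its white line at the upper left, and the deck yawed about +5.5°. Next I'll plan the transit to a close look.

```bash
cat >> h.py <<'E'
def plan(p,yaw):
    """shift (tool axes, units of 50mm) and turn about tool z (units of 8deg) to reach TCP p, tool x at world yaw (deg)"""
    s=env.observe();R=np.array(s['tool_rot']);d=R.T@(np.array(p)-s['position'])/.05
    w=np.radians(yaw);T=np.array([[np.cos(w),np.sin(w),0],[np.sin(w),-np.cos(w),0],[0,0,-1]])
    r=np.degrees(cv2.Rodrigues(R.T@T)[0].ravel())/8
    print('shift',d.round(3),'turn',r.round(3),'t',s['time_s'],'pos',np.array(s['position']).round(4))
E
python3 - <<'E'
from h import *
print(env.tip_reach, grab('wrist')['T_tool_cam'])
plan([.45,.20,.33],5.5)
E
```

```text
0.017 [[-1.98109900e-04  9.55534229e-01  2.94880143e-01  7.56303635e-02]
 [ 9.99999762e-01 -5.47530100e-06  6.89574036e-04 -2.76517529e-04]
 [ 6.60526152e-04  2.94880209e-01 -9.55534000e-01 -1.25475638e-01]
 [ 0.00000000e+00  0.00000000e+00  0.00000000e+00  1.00000000e+00]]
shift [  9.784 -12.123  -1.63 ] turn [-0.005 -0.     1.488] t 0.25 pos [ 0.1645 -0.5247  0.248 ]
```

Call:
move_arm([
  [[0.59,-0.67,-0.068],[0,0,0]],
  [[0.59,-0.67,-0.068],[0,0,0]],
  [[0.59,-0.67,-0.068],[0,0,0]],
  [[0.59,-0.67,-0.068],[0,0,0]],
  [[0.59,-0.67,-0.068],[0,0,0]],
  [[0.59,-0.67,-0.068],[0,0,0]],
  [[0.59,-0.67,-0.068],[0,0,0]],
  [[0.59,-0.67,-0.068],[0,0,0]],
  [[0.59,-0.67,-0.068],[0,0,0]],
  [[0.59,-0.67,-0.068],[0,0,0]],
  [[0.59,-0.67,-0.068],[0,0,0]],
  [[0.59,-0.67,-0.068],[0,0,0]],
  [[0.59,-0.67,-0.068],[0,0,0]],
  [[0.59,-0.67,-0.068],[0,0,0]],
  [[0.59,-0.67,-0.068],[0,0,0]],
  [[0.59,-0.67,-0.068],[0,0,0]],
  [[0.59,-0.67,-0.068],[0,0,0]],
  [[0.59,-0.67,-0.068],[0,0,0]],
  [[0,0,0],[0,0,0.74]],
  [[0,0,0],[0,0,0.75]],
], claw=1)

```text
time_s: 2.25
position: [0.4909, 0.2107, 0.309]
tool_rot: [[0.996, 0.094, -0.001], [0.094, -0.996, -0.0], [-0.001, 0.0, -1.0]]
ft_force: [0.4, -0.1, 0.6]
grip_width: 0.0004
gripper_force: 0.0
```

```bash
python3 - <<'E'
from h import *
plan([.49,.21,.31],5.5)
c=grab('wrist');save(c,'w1.png')
import pickle;pickle.dump(c,open('w1.pkl','wb'))
E
```

```text
shift [-0.02   0.012 -0.021] turn [ 0.001  0.006 -0.016] t 2.25 pos [0.4909 0.2107 0.309 ]
```

View pics/w1.png

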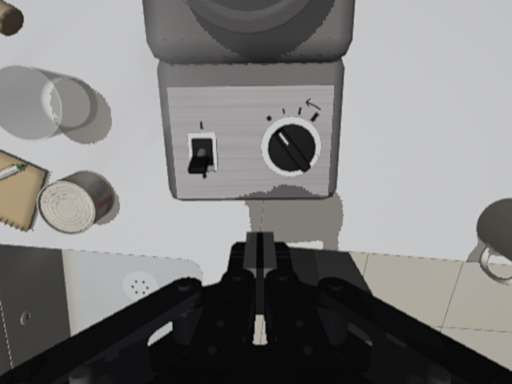

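The wrist view shows the dial at about (291,147) with its line pointing to the upper left. The toggle is at (202,155), its tip leaning toward the front.

```bash
cat > meas.py <<'E'
from h import *
import pickle
c=pickle.load(open('w1.pkl','rb'));P=cloud(c);f=c['frame'].max(2)
k=(f<90).astype(np.uint8)
def blob(x0,x1,y0,y1):
    n,l,s,cc=cv2.connectedComponentsWithStats(k[y0:y1,x0:x1]);i=1+np.argmax(s[1:,4]);v,u=np.nonzero(l==i);return u+x0,v+y0
u,v=blob(265,318,122,173);ce,rr=cv2.minEnclosingCircle(np.c_[u,v].astype(np.float32))
print('skirt',ce,rr,rr*(c['e'][2]-.094)/c['fx']); D=onz(c,*ce,.094);print('dial',D)
q=P[v,u];z=q[:,2];print('dial z pct',np.percentile(z,[5,25,50,75,90,98]))
b=q[z>.113];print('bar n',len(b),b.mean(0),np.percentile(b[:,2],95));r=cv2.minAreaRect(b[:,:2].astype(np.float32)*1000);print(r)
w=b[:,:2]-b[:,:2].mean(0);_,s,V=np.linalg.svd(w);print('bar yaw',np.degrees(np.arctan2(V[0,1],V[0,0]))%180)
t=P[125:185,185:222].reshape(-1,3);t=t[t[:,2]>.105];print('toggle n',len(t),t.min(0),t.max(0),t[t[:,2]>t[:,2].max()-.004].mean(0))
# deck panel yaw
m=(f>120).astype(np.uint8);m[:84]=0;m[200:]=0;m[:,:165]=0;m[:,340:]=0
cn=max(cv2.findContours(m,0,2)[0],key=cv2.contourArea)
g=np.array([onz(c,*p[0],.084)[:2] for p in cn])*1000
print('panel',cv2.minAreaRect(g.astype(np.float32)))
# triangulate dial with top view: skirt circle
a=grab('top');F=a['frame'].max(2)[185:218,234:264];n,l,s,cc=cv2.connectedComponentsWithStats((F<70).astype(np.uint8));i=1+np.argmax(s[1:,4]);vv,uu=np.nonzero(l==i)
ct,_=cv2.minEnclosingCircle(np.c_[uu+234,vv+185].astype(np.float32))
d1,d2=ray(c,*ce),ray(a,*ct);x=np.linalg.lstsq(np.c_[d1,-d2],a['e']-c['e'],rcond=None)[0]
print('tri',c['e']+d1*x[0],a['e']+d2*x[1])
E
python3 meas.py
```

```text
skirt (292.61944580078125, 149.31503295898438) 25.481014251708984 0.028234123994388977
dial [0.51176787 0.17611461 0.094     ]
dial z pct [0.09366631 0.09451779 0.09525529 0.11747048 0.11879652 0.11973948]
bar n 514 [0.5146432  0.17885247 0.12263158] 0.1199749014211244
((528.673583984375, 192.05027770996094), (90.6231918334961, 12.385037422180176), 42.56169891357422)
bar yaw 41.9650887822317
toggle n 341 [0.48179911 0.21813722 0.10506532] [0.56623626 0.28624239 0.43437   ] [0.56623626 0.21813722 0.43437   ]
panel ((510.03265380859375, 229.83050537109375), (129.08839416503906, 195.47340393066406), 5.855652809143066)
tri [0.50232574 0.16882996 0.03499665] [0.51324114 0.15383555 0.03510113]
```

```bash
cat > m2.py <<'E'
exec(open('meas.py').read().split('# deck panel')[0])
b=q[(z>.114)&(z<.124)];r=cv2.minAreaRect(b[:,:2].astype(np.float32)*1000);print('BAR',r,b[:,:2].mean(0),'z',np.median(b[:,2]))
w=b[:,:2]-b[:,:2].mean(0);V=np.linalg.svd(w)[2];print('yaw',np.degrees(np.arctan2(V[0,1],V[0,0]))%180)
t=P[125:185,185:222].reshape(-1,3);t=t[(t[:,2]>.105)&(t[:,2]<.14)];print('tog',len(t),t.min(0),t.max(0),t.mean(0),t[t[:,2]>t[:,2].max()-.005].mean(0))
E
python3 m2.py | tail -4
```

```text
toggle n 341 [0.48179911 0.21813722 0.10506532] [0.56623626 0.28624239 0.43437   ] [0.56623626 0.21813722 0.43437   ]
BAR ((514.177978515625, 178.7156219482422), (51.27220153808594, 11.814626693725586), 43.44578170776367) [0.51389007 0.17827886] z 0.11842542277857196
yaw 43.40195511579441
tog 330 [0.48179911 0.26640468 0.10506532] [0.49758249 0.28624239 0.12771017] [0.49048404 0.27582613 0.11908803] [0.48695336 0.27588434 0.1250279 ]
```

Call:
move_arm([
  [[-0.39,-0.665,0.5],[0,0,-0.06]],
  [[-0.39,-0.665,0.5],[0,0,0]],
  [[0,0,0.66],[0,0,0]],
  [[0,0,0.66],[0,0,0]],
  [[0,0,0.66],[0,0,0]],
  [[0,0,0.66],[0,0,0]],
  [[0,0,0],[0,0,0]],
])

```text
time_s: 3.05
position: [0.4436, 0.2708, 0.1244]
tool_rot: [[0.994, 0.106, -0.007], [0.106, -0.994, -0.002], [-0.007, 0.002, -1.0]]
ft_force: [0.4, -0.2, 0.7]
grip_width: -0.0
gripper_force: 0.0
```

```bash
python3 - <<'E'
from h import *
plan([.4907,.2779,.127],5.9)
c=grab('wrist');save(c,'w2.png')
E
```

```text
shift [ 0.951 -0.041 -0.06 ] turn [0.012 0.053 0.022] t 3.05 pos [0.4436 0.2708 0.1244]
```

View pics/w2.png

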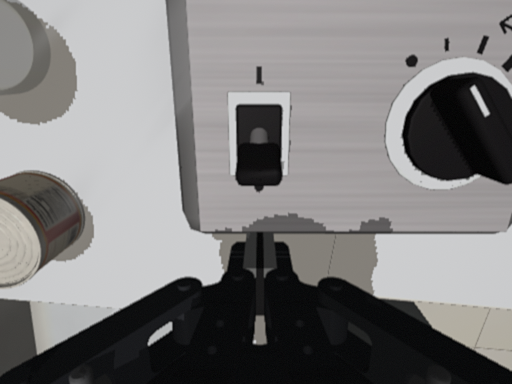

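The closed fingers at (260,240) are lined up with the paddle at (259,160), so I'll push.

Call:
move_arm([
  [[0.16,-0.006,-0.01],[0,0,0]],
  [[0.16,-0.006,-0.01],[0,0,0]],
  [[0.16,-0.006,-0.01],[0,0,0]],
  [[0.16,-0.006,-0.01],[0,0,0]],
  [[0.16,-0.006,-0.01],[0,0,0]],
  [[0.16,-0.006,-0.01],[0,0,0]],
  [[0,0,0],[0,0,0]],
  [[0,0,0],[0,0,0]],
])

```text
time_s: 3.9
position: [0.4928, 0.2785, 0.1305]
tool_rot: [[0.995, 0.104, -0.001], [0.104, -0.995, -0.0], [-0.001, 0.0, -1.0]]
ft_force: [-3.1, -0.4, 2.5]
grip_width: 0.0002
gripper_force: 2.2
```

Call:
move_arm([
  [[-0.3,0,0],[0,0,0]],
  [[-0.5,0,0],[0,0,0]],
  [[0,0,0],[0,0,0]],
])

```text
time_s: 4.2
position: [0.4514, 0.2743, 0.1305]
tool_rot: [[0.994, 0.105, -0.001], [0.105, -0.994, -0.0], [-0.001, 0.0, -1.0]]
ft_force: [0.0, -0.4, 0.0]
grip_width: -0.0
gripper_force: 0.0
```

```bash
python3 - <<'E'
from h import *
plan([.514,.1787,.20],43.4)
c=grab('wrist');save(c,'w3.png')
E
```

```text
shift [ 1.044  2.033 -1.391] turn [-2.000e-03  1.000e-02 -4.673e+00] t 4.2 pos [0.4514 0.2743 0.1305]
```

View pics/w3.png

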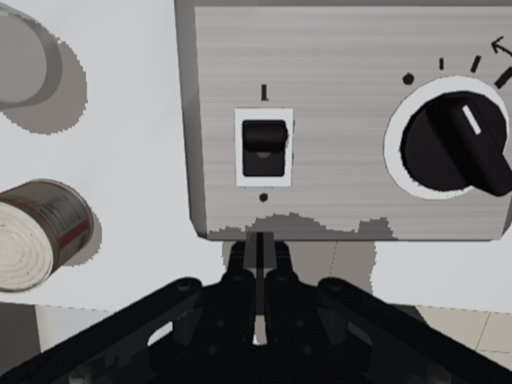

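The toggle paddle now leans to the rear at (264,130), so it is on. The dial still points at the off dot. Next: rise, go above the dial, turn, and open.

Call:
move_arm([
  [[0,0,-0.7],[0,0,0]],
  [[0,0,-0.7],[0,0,0]],
  [[0.35,0.68,0],[0,0,0]],
  [[0.35,0.68,0],[0,0,0]],
  [[0.35,0.68,0],[0,0,0]],
  [[0,0,0],[0,0,-0.93]],
  [[0,0,0],[0,0,-0.93]],
  [[0,0,0],[0,0,-0.93]],
  [[0,0,0],[0,0,-0.93]],
  [[0,0,0],[0,0,-0.95]],
  [[0,0,0],[0,0,0]],
], claw=0, force=60)

```text
time_s: 5.35
position: [0.517, 0.1782, 0.2006]
tool_rot: [[0.727, 0.687, 0.001], [0.687, -0.727, 0.0], [0.001, 0.001, -1.0]]
ft_force: [0.5, -1.0, 0.0]
grip_width: 0.0854
gripper_force: 0.0
```

```bash
python3 - <<'E'
from h import *
plan([.514,.1787,.116],43.4)
c=grab('wrist');save(c,'w4.png')
P=cloud(c);m=(P[...,2]>.114)&(P[...,2]<.124)&(np.hypot(P[...,0]-.514,P[...,1]-.1787)<.035)
b=P[m];print(m.sum(),cv2.minAreaRect(b[:,:2].astype(np.float32)*1000),np.median(b[:,2]))
E
```

```text
shift [-0.038 -0.05   1.692] turn [ 0.005 -0.005 -0.003] t 5.35 pos [0.517  0.1782 0.2006]
1072 ((514.0859375, 179.05892944335938), (50.87537384033203, 11.489770889282227), 43.61127471923828) 0.11845644615722
```

View pics/w4.png

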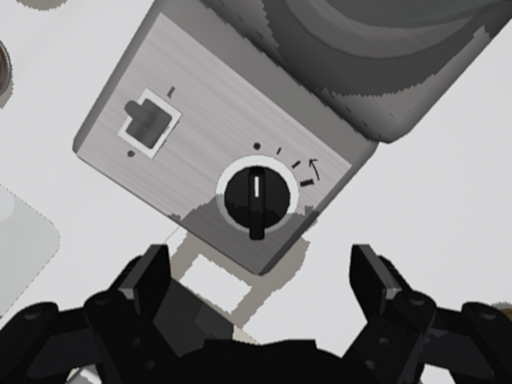

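The bar at (257,203) lies along the tool axis, midway between the open fingers, and the toggle is still on. I'll descend and grip.

Call:
move_arm([
  [[-0.04,-0.05,0.4],[0,0,0]],
  [[0,0,0.5],[0,0,0]],
  [[0,0,0.5],[0,0,0]],
  [[0,0,0.25],[0,0,0]],
  [[0,0,0],[0,0,0]],
  [[0,0,0],[0,0,0]],
])

```text
time_s: 6.0
position: [0.5134, 0.1788, 0.1185]
tool_rot: [[0.729, 0.685, 0.001], [0.685, -0.729, 0.0], [0.001, 0.0, -1.0]]
ft_force: [0.1, 0.1, 0.0]
grip_width: 0.0857
gripper_force: 0.0
```

Call:
move_arm([
  [[0,0,0],[0,0,0]],
  [[0,0,0],[0,0,0]],
  [[0,0,0],[0,0,0]],
  [[0,0,0],[0,0,0]],
  [[0,0,0],[0,0,0]],
  [[0,0,0],[0,0,0]],
  [[0,0,0],[0,0,0]],
  [[0,0,0],[0,0,0]],
  [[0,0,0],[0,0,0]],
  [[0,0,0],[0,0,0]],
], claw=1, force=60)

```text
time_s: 7.0
position: [0.5135, 0.1782, 0.1185]
tool_rot: [[0.728, 0.686, 0.002], [0.686, -0.728, -0.001], [0.001, 0.002, -1.0]]
ft_force: [2.4, -4.6, 3.0]
grip_width: 0.0105
gripper_force: 61.2
```

Gripped. Turning clockwise, which is + about tool z.

Call:
move_arm([
  [[0,0,0],[0,0,0.6]],
  [[0,0,0],[0,0,0.6]],
  [[0,0,0],[0,0,0.6]],
  [[0,0,0],[0,0,0.6]],
  [[0,0,0],[0,0,0.6]],
  [[0,0,0],[0,0,0.6]],
  [[0,0,0],[0,0,0.6]],
  [[0,0,0],[0,0,0.6]],
  [[0,0,0],[0,0,0.6]],
  [[0,0,0],[0,0,0.6]],
  [[0,0,0],[0,0,0.6]],
  [[0,0,0],[0,0,0.6]],
  [[0,0,0],[0,0,0.6]],
  [[0,0,0],[0,0,0.6]],
  [[0,0,0],[0,0,0.6]],
  [[0,0,0],[0,0,0.4]],
  [[0,0,0],[0,0,0]],
  [[0,0,0],[0,0,0]],
])

```text
time_s: 8.8
position: [0.5138, 0.1767, 0.1186]
tool_rot: [[0.849, -0.528, 0.002], [-0.528, -0.849, -0.004], [0.004, 0.002, -1.0]]
ft_force: [1.9, -13.4, 3.3]
grip_width: 0.0106
gripper_force: 61.2
```

```bash
python3 - <<'E'
from h import *
s=env.observe();R=s['tool_rot'];print(np.degrees(np.arctan2(R[1][0],R[0][0])),s['ft_force'],s['wrist_torque'],s['q'],s['position'])
c=grab('wrist');cv2.imwrite('pics/w5.png',c['frame'][:,:,::-1])
E
```

```text
-31.89073410731518 [  1.86042672 -13.35213623   3.34655485] [-2.17989167 -0.53152066  0.06761287] [  6.59953645  28.57406996  86.66153681  -0.26272329  64.66202717
 128.60273569] [0.51382348 0.17672764 0.1185529 ]
```

View pics/w5.png

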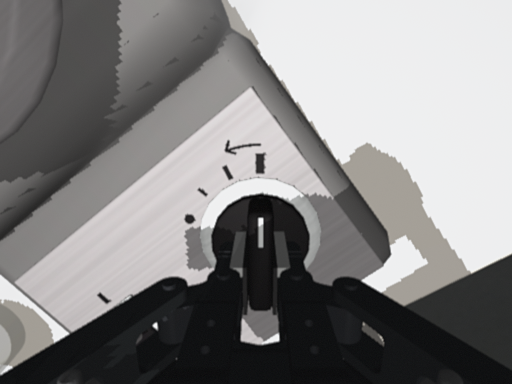

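The bar lies along the tool, with its line at the boost mark (260,160). I'll add 2° for margin against the spring and let it settle.

Call:
move_arm([
  [[0,0,0],[0,0,0.25]],
  [[0,0,0],[0,0,0]],
  [[0,0,0],[0,0,0]],
  [[0,0,0],[0,0,0]],
  [[0,0,0],[0,0,0]],
])

```text
time_s: 9.35
position: [0.5138, 0.1767, 0.1185]
tool_rot: [[0.83, -0.557, 0.002], [-0.557, -0.83, -0.004], [0.004, 0.002, -1.0]]
ft_force: [1.8, -13.8, 2.6]
grip_width: 0.0109
gripper_force: 61.2
```

```bash
python3 - <<'E'
from h import *
s=env.observe();R=s['tool_rot'];print(np.degrees(np.arctan2(R[1][0],R[0][0])),s['ft_force'],s['gripper_force'])
c=grab('wrist');g=c['frame'].min(2)[205:255,252:270]
v,u=np.nonzero(g>150);p=np.array([onz(c,a+252,b+205,.119) for a,b in zip(u,v)])[:,:2]
d=p.mean(0)-[.514,.1787];V=np.linalg.svd(p-p.mean(0))[2][0];print('line dir from axis',np.degrees(np.arctan2(d[1],d[0])),'line axis',np.degrees(np.arctan(V[1]/V[0])),len(p))
print(env.close_job())
E
```

```text
-33.88153629239427 [  1.77850371 -13.81595223   2.62480824] 61.23672008514404
line dir from axis -39.006484310774674 line axis -32.77079076114788 123
the job is handed in; nothing more can be done
None
```

The job is handed in at about 9.4 s of the 45 s allowed: I flipped the power toggle on with the dial still at off, then turned the dial to boost, and the gripper is still holding it there at about 61 N; the mug, jar, glass and tin were not touched.

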